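# Fit the spacer in the pressing jig that takes it and hold the plate pressed flush

### The arm

A 6-joint arm with a two-finger parallel gripper is mounted at the origin on a cart in front of the work surface, level with it; the furniture and walls round the work are solid. World frame = base frame: x ahead of the robot, y to its left, z up, the work surface at z = 0. Lengths are in m, angles in rad, forces in N, time in s.
With the tool pointing down it reaches from about 0.275 to 0.725 m from the base axis. Payload 5.6 kg.
Tool frame: the origin (TCP) lies between the finger pads; the fingertips stand 19 mm ahead of it and the grasp point (between the pads) is the TCP; z points along the fingers, y is the line along which they close (so a half turn about z gives the same grasp; the last joint's range is limited). The gripper opens to 85 mm and grips with 20 to 120 N. Pads are 22 mm wide; open, the fingers measure 114 mm over their backs; the gripper's body (76 mm by 85 mm) begins 54 mm behind the grasp point. The pads swing forward as they close: fully open they stand 13 mm farther back than shut.
Start: joints at [-1.04, 0.255, 0.108, 0, -1.424, -0.285], TCP at [0.134, -0.533, 0.25] pointing down, gripper open.
Joint ranges: [-2.95, 2.95], [-1.21, 1.97], [-1.09, 1.5], [-2.87, 1.71], [-2.94, -0.07], [-3.05, 3.05]. Speed limits (rad/s): [2.57, 2.57, 3.14, 3.14, 3.14, 3.14].

### API

Orientations are given as a unit quaternion [x, y, z, w].
In Python, from station import robot gives the robot as it stands.
- The arm moves only by the tool arm_command, never from a script. Its argument "commands" is a list of rows, each an object with "fingers": the opening in per cent of the stroke, from 0 (shut) to 100 (fully open); "dp": the shift along the world's x, y, z in mm, a list of three; "spin": the turn about the world's z in rad. In form: [{"fingers": fingers, "dp": [tx, ty, tz], "spin": spin}, ...]. A call has 1 to 12 rows; each row is the pose to reach, as a shift and turn from the pose commanded when the call began; what a row does not reach only later rows make up. A row lasts 1/8 s, in which the tool goes at most 62.5 mm and 10.7 degrees, less where a joint would pass 70% of its speed; a pose out of reach is approached as far as the arm can. A call with a gripper value outside its range is refused whole. The fingers move at their own pace and stop on an object; "grip_force" is the grip in N (left out, the last holds). Time passes only in rows, so rows that repeat a pose let the fingers close. It gives the time, the measured TCP pose, the force, the opening and the grip force at its end, in the units of the state.
- robot.read_state(): the state, without advancing time (a new reading comes with each control period).
- robot.camera(name): name is "scene" or "top"; returns (picture, depth): 420x560x3 uint8, red, green, blue; 420x560 float32, m along the optical axis (not along the pixel's ray), 0 where there is no reading.
- robot.camera_params(name): a dict with "mtx" (3x3 intrinsics, pixels), "distortion" ([k1, k2, p1, p2, k3] as OpenCV has them; the pictures are not rectified), "eye" and "attitude" of the camera in the world. Camera axes: x right, y down, z forward; pixel columns grow to the right and rows downward; lengths in m; the calibration is good to about 2 mm. A picture is of the moment at which its call begins. camera_params takes no time and is no camera call.
- robot.finish_job(): hands the job in; it is judged then, once.
The state is a dict: "time_s": time; "joint_pos": joint angles; "dq": joint speeds; "effort": joint torques, N m; "ee_pos": TCP position; "orientation": TCP orientation; "force": force on the tool from outside, world axes, zero at the start; "moment": the same for the moment, N m; "grip_width": finger opening in m; "grasp_force": force on a finger pad.
Only numpy, scipy, OpenCV 4.12 (cv2) and the standard library are available. Lean on these libraries where they do the work, as an engineer would, in place of code of your own. Each camera call takes 0.05 s, during which the arm holds its last target. There are 200 camera calls.

### The job

Lift the grey spacer bar out of its rack and stand it, end down, in the gap of the pressing jig whose gap is wide enough for it, fully down on the jig's base between the two white plates, and let go of it. Then push that jig's black pad so that its sprung front plate presses the spacer flush against the fixed plate, and finish while still holding it pressed (a firm push of about 10 N). Leave the jig with the narrow gap unpressed and do not shove or knock over the bottles.

Things in the scene. Friction and masses are not known exactly. Their poses are not given: they have to be found in the camera images.
- spacer: grey plastic bar, 12 mm (its x) by 30 mm (its y) by 80 mm tall, loose, 60 g; the lowest 8 mm is stepped in to 9 x 26 mm. Origin: centre of its underside, z up. At the start it stands in the slot of the rack, its underside 10 mm and its top 90 mm above the worktop.
- rack: white block, 50 mm (x) by 56 mm (y) by 35 mm high, fixed, with one slot of 15 (x) x 33 (y) mm, 25 mm deep, in its middle, in which the spacer stands. Origin: centre of its underside.
- wide_jig: fixed aluminium pressing jig with the wide gap; base 110 (x) x 70 (y) mm, 10 mm thick. Origin: centre of its underside; x = pressing direction. White fixed plate, 70 mm wide (y), top at z = 46 mm, face at x = +30 mm. The sprung front plate's face rests at x = +12 mm: an 18 mm gap, open above and at both sides. A guide block 36 mm high stands at x = -25 to -15 mm.
- wide_jig_plate: moving part of the wide jig: white front plate 64 mm wide (y), top at z = 45 mm, on two rods with a black push pad 44 mm wide (y), from 21 to 65 mm above the worktop. Origin: middle of the pad's rear face, at rest at jig x = -50 mm, z = 43 mm. Slides along jig +x up to 16 mm against a spring: 3 N at rest, +0.5 N/mm; flush on the spacer after 6 mm.
- narrow_jig: fixed jig of the same outside and frame as the wide one, but the gap is only 8 mm (thicker moving plate), too narrow for the spacer. The two jigs may swap places.
- narrow_jig_plate: moving part of the narrow jig, pad as on the wide jig (origin: middle of the pad's rear face); to be left unpressed.
- reagent_bottle: bystander: round clear bottle with a screw cap, 56 mm wide, 110 mm tall, loose. Origin: centre of its underside.
- media_bottle: bystander: square white bottle with a screw cap, 52 mm wide, 94 mm tall, loose. Origin: centre of its underside.
- wide_gap (a point): middle of the wide jig's gap, on its floor (the base's top, 10 mm above the worktop); axes as the jig's
- partition: fixed upright clear wall at y = 0.18 (30 mm thick with its frame), from x = 0.40 to 1.03, 1.2 m high, left of the work; its origin lies at x = 0.74. An arm that starts on its left must draw in to pass in front of it (x below 0.38).
Things that resemble listed ones, but are neither listed nor needed, are in the scene too. Of the things like the spacer, leave any that is purple; of the rest the larger one is meant.

How it is judged:
By the outcome, as a careful person would: the job done as asked, in the order asked, and still so for the second after the job is handed in, while the arm keeps its last pose, push and grip.
It also fails if it takes over 64 s, if anything falls off the work surface, if the arm or the gripper's body presses on something with over 40 N, if the wrist force passes 120 N, or if a joint passes its speed limit or range.

## Working session

There is one attempt and no reset: what is moved stays moved. The work goes in short steps, Python scripts to look and compute and a tool call to move; the robot and the scene stay as the last step left them, time stands still between calls to the robot, and variables do not carry over. Pictures are saved under pics/ and viewed, at most 10 in all, crops included, and the job is handed in when it is done.

Besides the shell and the picture viewer there is one more tool, called after "Request:" by a JSON object that holds its "op" and its "data", one argument or row to a line. arm_command: Moves the arm, as the interface text tells. Its arguments: {"type":"object","properties":{"commands":{"type":"array","items":{"type":"object","properties":{"fingers":{"type":"number"},"dp":{"type":"array","items":{"type":"number"}},"spin":{"type":"number"}}}},"grip_force":{"type":"number"}},"required":["commands"]}

```bash
mkdir -p pics; cat > h.py <<'E'
import numpy as np, cv2
from scipy.spatial.transform import Rotation as R
from station import robot
def cam(n):
    p=robot.camera_params(n); return np.array(p['mtx']),np.array(p['distortion'],float),np.array(p['eye']),p['attitude']
def rot(a):
    a=np.array(a); return a if a.shape==(3,3) else R.from_quat(a).as_matrix()
def pts(n,uv,d):
    K,D,e,a=cam(n); x=cv2.undistortPoints(np.float32(uv).reshape(-1,1,2),K,D)[:,0]
    return e+(np.c_[x,np.ones(len(x))]*np.asarray(d)[:,None])@rot(a).T
def plane(n,uv,z):
    K,D,e,a=cam(n); x=cv2.undistortPoints(np.float32(uv).reshape(-1,1,2),K,D)[:,0]
    r=np.c_[x,np.ones(len(x))]@rot(a).T
    return e+r*((z-e[2])/r[:,2])[:,None]
def cloud(n,dep):
    v,u=np.mgrid[:420,:560]; return pts(n,np.c_[u.ravel(),v.ravel()],dep.ravel()).reshape(420,560,3)
E
python3 - <<'E'
from h import *
for n in('scene','top'):
    im,d=robot.camera(n); cv2.imwrite(f'pics/{n}0.png',im[...,::-1]); np.save(n+'0.npy',d)
    print(n,cam(n))
print(robot.read_state())
E
```

```text
scene (array([[532.90072211,   0.        , 282.42673151],
       [  0.        , 532.90072211, 216.80033252],
       [  0.        ,   0.        ,   1.        ]]), array([-0.05212918,  0.        ,  0.        ,  0.        ,  0.        ]), array([ 0.20117217, -0.80627468,  0.48098371]), array([ 0.82545335, -0.1839552 ,  0.12775471, -0.51813702]))
top (array([[421.06927426,   0.        , 271.19411472],
       [  0.        , 421.06927426, 207.68248575],
       [  0.        ,   0.        ,   1.        ]]), array([-0.07882564,  0.        ,  0.        ,  0.        ,  0.        ]), array([ 0.5117894 , -0.01810881,  0.94920538]), array([-0.7057588 ,  0.70621087, -0.03762332,  0.04189528]))
{'time_s': 0.1, 'joint_pos': array([-1.04040116e+00,  2.55691203e-01,  1.07148055e-01, -4.06644608e-04,
       -1.42389455e+00, -2.84599166e-01]), 'dq': array([-0.00068268, -0.00091085,  0.00197282,  0.00159783,  0.0023646 ,
       -0.00034888]), 'effort': array([-1.32466801e-03, -3.87605810e+01,  2.38475597e+01,  5.37788406e+00,
       -3.75521355e-03, -1.28962910e-05]), 'ee_pos': array([ 0.13378435, -0.53306788,  0.24949238]), 'orientation': array([-1.22559116e-01,  9.92460855e-01,  8.33187098e-04, -1.40608350e-04]), 'force': array([ 0.76969432,  0.0324292 , -0.46393814]), 'moment': array([0.00566001, 0.03605615, 0.01419762]), 'grasp_force': 0.0, 'grip_width': 0.08530392179174259}
```

View pics/scene0.png

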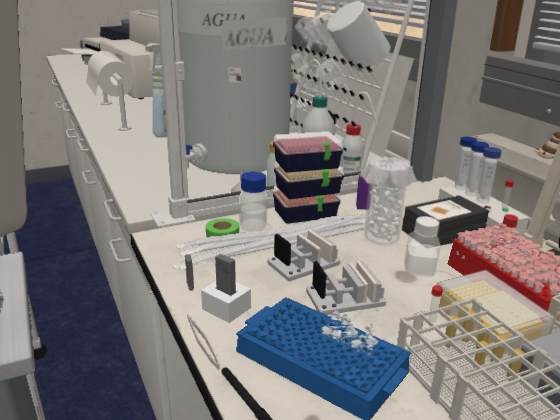

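View pics/top0.png

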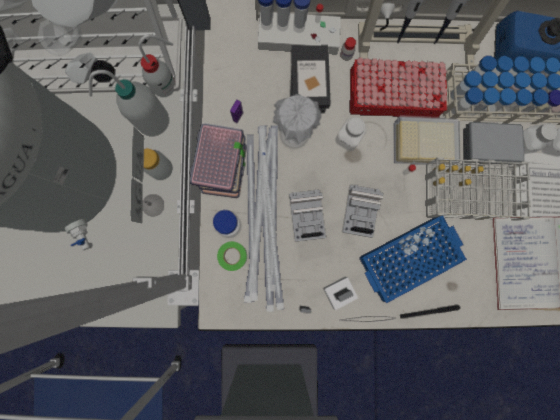

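The scene view shows the rack with the grey spacer at (226,285), a smaller grey bar at (189,272), and the jigs at about (305,255) and (345,290). In the top view the rack is at (341,294), the jigs are at (308,216) and (363,211), and the purple bar is at (237,110).

```bash
python3 - <<'E'
from h import *
im=cv2.imread('pics/top0.png'); d=np.load('top0.npy')
c=im[175:315,285:390]; cv2.imwrite('pics/c1.png',cv2.resize(c,None,fx=4.2,fy=4.2,interpolation=cv2.INTER_CUBIC))
P=cloud('top',d)
hsv=cv2.cvtColor(im,cv2.COLOR_BGR2HSV)
# height map of crop
Z=P[...,2]*1000
def rect(mask,name):
    n,l,s,_=cv2.connectedComponentsWithStats(mask.astype(np.uint8))
    for i in range(1,n):
        if s[i,4]>12:
            q=P[l==i]; (cx,cy),(w,h),a=cv2.minAreaRect((q[:,:2]*1000).astype(np.float32))
            print(name,s[i],'c',round(cx),round(cy),'wh',round(w),round(h),'a',round(a,1),'z',np.round(np.percentile(q[:,2],[10,50,90])*1000))
roi=np.zeros((420,560),bool); roi[170:320,280:395]=1
rect(roi&(Z>75)&(Z<110),'spacertop')
rect(roi&(Z>25)&(Z<75),'mid')
rect(roi&(Z>5)&(Z<75),'base')
rect(roi&(hsv[...,2]<60)&(Z>25),'dark')
E
```

```text
spacertop [337 290  16  12 106] c 430 -161 wh 12 30 a 26.6 z [84. 89. 91.]
mid [349 184  34  15 257] c 653 -221 wh 70 24 a 80.1 z [31. 44. 47.]
mid [290 189  33  14 241] c 642 -89 wh 23 70 a 7.5 z [31. 44. 47.]
mid [349 197  32  37 610] c 598 -212 wh 65 72 a 80.0 z [29. 41. 62.]
mid [293 207  30  31 428] c 583 -95 wh 62 64 a 6.7 z [28. 37. 64.]
mid [ 362  241   33   62 1095] c 477 -245 wh 71 133 a 88.5 z [27. 30. 33.]
mid [324 277  34  33 533] c 430 -162 wh 51 57 a 26.3 z [32. 35. 38.]
mid [300 307  11   7  59] c 397 -84 wh 20 9 a 81.1 z [36. 57. 59.]
base [ 343  184   40   54 1541] c 612 -214 wh 71 111 a 80.2 z [ 9. 29. 46.]
base [ 289  189   37   53 1530] c 602 -93 wh 110 70 a 6.8 z [ 8. 12. 46.]
base [ 360  239   35   64 1411] c 479 -248 wh 78 137 a 89.6 z [16. 29. 33.]
base [280 273   5  37  96] c 434 -36 wh 79 9 a 0.1 z [12. 15. 20.]
base [323 277  35  33 582] c 430 -162 wh 51 57 a 26.4 z [27. 35. 38.]
base [300 306  11   8  69] c 397 -84 wh 20 9 a 81.0 z [23. 56. 59.]
dark [351 227  22   7  93] c 566 -205 wh 42 7 a 79.9 z [45. 63. 66.]
dark [301 232  21   6  67] c 555 -97 wh 6 40 a 6.8 z [60. 64. 66.]
dark [335 289  13  10  48] c 434 -158 wh 5 28 a 36.9 z [43. 63. 80.]
```

View pics/c1.png

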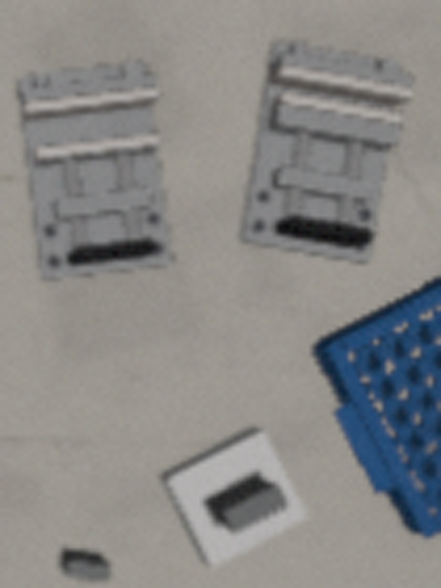

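Request:
{"op": "arm_command", "data": {
  "commands": [
    {"fingers":50,"dp":[37,46,0],"spin":0.16},
    {"fingers":50,"dp":[74,93,0],"spin":0.32},
    {"fingers":50,"dp":[111,140,0],"spin":0.48},
    {"fingers":50,"dp":[148,186,0],"spin":0.65},
    {"fingers":50,"dp":[185,232,0],"spin":0.82},
    {"fingers":50,"dp":[222,279,0],"spin":1.0},
    {"fingers":50,"dp":[259,325,0],"spin":1.17},
    {"fingers":50,"dp":[296,372,-20],"spin":1.34},
    {"fingers":50,"dp":[296,372,-50],"spin":1.5},
    {"fingers":50,"dp":[296,372,-80],"spin":1.65},
    {"fingers":50,"dp":[296,372,-80],"spin":1.787},
    {"fingers":50,"dp":[296,372,-80],"spin":1.787}
  ],
  "grip_force": 40
}}

```text
time_s: 1.6
ee_pos: [0.4296, -0.1614, 0.1698]
orientation: [0.85, -0.527, -0.0, 0.0]
force: [-0.2, 0.3, 0.5]
grip_width: 0.0429
grasp_force: 0.0
```

```bash
python3 - <<'E'
from h import *
s=robot.read_state(); print(s['time_s'],s['ee_pos'],s['orientation'],s['grip_width'],s['joint_pos'])
Rm=R.from_quat(s['orientation']).as_matrix(); print('tool y deg',np.degrees(np.arctan2(Rm[1,1],Rm[0,1])))
# scene check of spacer top via depth
im,d=robot.camera('scene'); cv2.imwrite('pics/s1.png',cv2.resize(im[180:340,150:350,::-1],None,fx=3,fy=3))
d0=np.load('scene0.npy')
P=cloud('scene',d0); roi=np.zeros((420,560),bool); roi[245:330,195:255]=1
m=roi&(P[...,2]>.045)&(P[...,2]<.1); q=P[m]; print(cv2.minAreaRect((q[:,:2]*1000).astype(np.float32)),np.percentile(q[:,2],98))
# jig in scene: fixed plate/front plate tops, in jig frame (602,-93,6.8deg)
roi[:]=0; roi[225:280,260:345]=1
a=np.radians(6.8); q=P[roi&(P[...,2]>.040)&(P[...,2]<.049)]
L=(q[:,:2]-[.602,-.093])@np.array([[np.cos(a),-np.sin(a)],[np.sin(a),np.cos(a)]])*1000
print(np.histogram(L[:,0],bins=np.arange(-60,60,4)))
E
```

```text
1.6 [ 0.42956684 -0.16138619  0.16983977] [ 8.49932855e-01 -5.26890706e-01 -4.99243927e-04  2.77492414e-04] 0.042931690160059634 [-1.62431309e-02  1.18927727e-01 -2.70795525e-01 -3.87416059e-05
 -1.18221487e+00  4.77177717e-01]
tool y deg -153.59121984408046
((427.3089904785156, -163.3245086669922), (15.127518653869629, 32.57746887207031), 31.395620346069336) 0.0908419534346475
(array([ 2, 61, 36,  5,  0,  0,  0,  0,  0,  0,  0,  0,  0,  0,  0, 70, 55,
       10,  0,  0,  0, 61, 64, 25, 38,  2,  0,  0,  0]), array([-60, -56, -52, -48, -44, -40, -36, -32, -28, -24, -20, -16, -12,
        -8,  -4,   0,   4,   8,  12,  16,  20,  24,  28,  32,  36,  40,
        44,  48,  52,  56]))
```

View pics/s1.png

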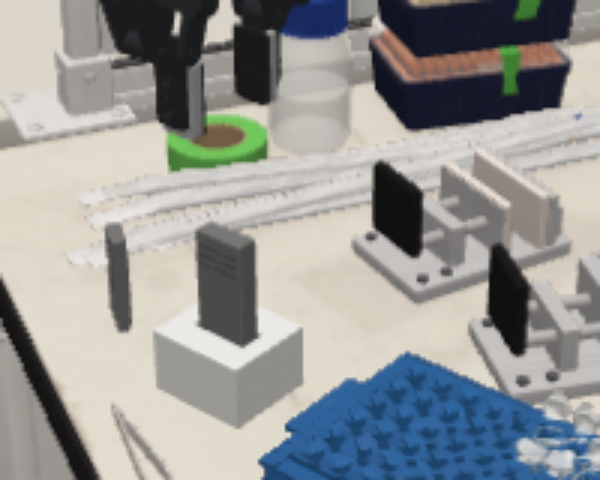

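The crop shows the open fingers above the spacer, with the midpoint near (222,112) and the spacer top at (227,230). The wide gap is at about (490,215). Descending.

Request:
{"op": "arm_command", "data": {
  "commands": [
    {"fingers":50,"dp":[-1,0,-40],"spin":0},
    {"fingers":50,"dp":[-1,0,-70],"spin":0},
    {"fingers":50,"dp":[-1,0,-90],"spin":0},
    {"fingers":50,"dp":[-1,0,-98],"spin":0},
    {"fingers":50,"dp":[-1,0,-98],"spin":0},
    {"fingers":0,"dp":[-1,0,-98],"spin":0},
    {"fingers":0,"dp":[-1,0,-98],"spin":0},
    {"fingers":0,"dp":[-1,0,-98],"spin":0},
    {"fingers":0,"dp":[-1,0,-98],"spin":0},
    {"fingers":0,"dp":[-1,0,-98],"spin":0},
    {"fingers":0,"dp":[-1,0,-98],"spin":0}
  ],
  "grip_force": 40
}}

```text
time_s: 3.02
ee_pos: [0.4296, -0.1616, 0.0732]
orientation: [0.85, -0.526, 0.001, -0.0]
force: [-0.7, 0.6, 7.1]
grip_width: 0.0114
grasp_force: 42.1
```

Request:
{"op": "arm_command", "data": {
  "commands": [
    {"fingers":0,"dp":[0,0,20],"spin":0},
    {"fingers":0,"dp":[0,0,50],"spin":0},
    {"fingers":0,"dp":[0,0,80],"spin":0},
    {"fingers":0,"dp":[30,10,90],"spin":-0.08},
    {"fingers":0,"dp":[75,27,90],"spin":-0.17},
    {"fingers":0,"dp":[120,44,90],"spin":-0.26},
    {"fingers":0,"dp":[165,60,90],"spin":-0.344},
    {"fingers":0,"dp":[185,67,85],"spin":-0.344},
    {"fingers":0,"dp":[193,70,70],"spin":-0.344},
    {"fingers":0,"dp":[193,70,65],"spin":-0.344},
    {"fingers":0,"dp":[193,70,65],"spin":-0.344},
    {"fingers":0,"dp":[193,70,65],"spin":-0.344}
  ]
}}

```text
time_s: 4.53
ee_pos: [0.6215, -0.0919, 0.1381]
orientation: [0.747, -0.664, 0.0, -0.0]
force: [-0.3, 0.1, -0.3]
grip_width: 0.0117
grasp_force: 41.3
```

```bash
python3 - <<'E'
from h import *
s=robot.read_state(); print(s['time_s'],s['ee_pos'],s['grip_width'],s['force'],s['grasp_force'])
Rm=R.from_quat(s['orientation']).as_matrix(); print('tool y deg',np.degrees(np.arctan2(Rm[1,1],Rm[0,1])))
im,d=robot.camera('scene'); np.save('s2.npy',d); cv2.imwrite('s2full.png',im[...,::-1]); cv2.imwrite('pics/s2.png',cv2.resize(im[170:300,240:360,::-1],None,fx=4.5,fy=4.5,interpolation=cv2.INTER_CUBIC))
P=cloud('scene',d)
roi=np.zeros((420,560),bool); roi[170:290,255:360]=1
a=np.radians(6.8); M=np.array([[np.cos(a),-np.sin(a)],[np.sin(a),np.cos(a)]])
L=(P[...,:2]-[.602,-.093])@M*1000; Z=P[...,2]
m=roi&(Z>.085)&(Z<.135)&(abs(L[...,1])<40)
print('above',m.sum(),np.percentile(L[m],[5,25,50,75,95],axis=0),np.percentile(Z[m],[2,50,98]))
for lo in np.arange(.06,.13,.01):
    k=roi&(Z>lo)&(Z<lo+.01)&(abs(L[...,1])<40)
    if k.sum()>5: print(round(lo,3),k.sum(),np.round(np.percentile(L[k],[3,50,97],axis=0)).tolist())
E
```

```text
4.525 [ 0.62149079 -0.09190084  0.13807753] 0.011664613952070024 [-0.25466593  0.10901655 -0.30974869] 41.320475935935974
tool y deg -173.2583289230802
above 439 [[  1.27604688 -17.30695223]
 [ 11.24484973 -15.42278578]
 [ 12.57109123 -10.47718853]
 [ 15.94089609  -2.66172378]
 [ 24.32829762   9.8357927 ]] [0.08601887 0.11113876 0.13408826]
0.06 89 [[-54.0, -21.0], [-51.0, -2.0], [-47.0, 18.0]]
0.07 26 [[12.0, -15.0], [14.0, -7.0], [21.0, 9.0]]
0.08 72 [[11.0, -18.0], [13.0, -11.0], [22.0, 11.0]]
0.09 79 [[11.0, -18.0], [13.0, -7.0], [22.0, 11.0]]
0.1 83 [[11.0, -17.0], [13.0, -10.0], [23.0, 13.0]]
0.11 70 [[10.0, -17.0], [13.0, -13.0], [23.0, 10.0]]
0.12 100 [[0.0, -18.0], [12.0, -11.0], [35.0, 6.0]]
0.13 128 [[-2.0, -17.0], [11.0, -10.0], [37.0, 3.0]]
```

View pics/s2.png

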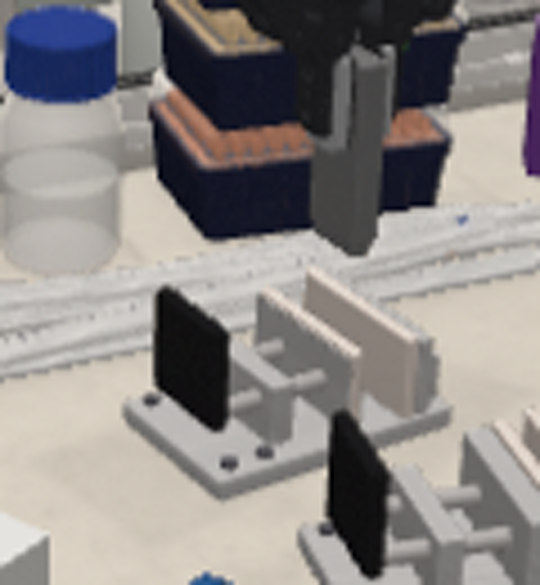

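The crop shows the spacer hanging over the gap, with its bottom at (345,250), and the gap between the plates running from (310,290) to (385,370). In scene depth the spacer spans jig x 11–23 and the gap 9–26, so it is centred. Lowering.

Request:
{"op": "arm_command", "data": {
  "commands": [
    {"fingers":0,"dp":[0.7,0,-12],"spin":0},
    {"fingers":0,"dp":[0.7,0,-24],"spin":0},
    {"fingers":0,"dp":[0.7,0,-32],"spin":0},
    {"fingers":0,"dp":[0.7,0,-38],"spin":0},
    {"fingers":0,"dp":[0.7,0,-44],"spin":0},
    {"fingers":0,"dp":[0.7,0,-50],"spin":0},
    {"fingers":0,"dp":[0.7,0,-50],"spin":0}
  ]
}}

```text
time_s: 5.45
ee_pos: [0.6222, -0.0914, 0.0867]
orientation: [0.748, -0.664, -0.0, 0.0]
force: [0.4, -0.1, -0.3]
grip_width: 0.0117
grasp_force: 41.3
```

```bash
python3 - <<'E'
from h import *
s=robot.read_state(); print(s['time_s'],s['ee_pos'],s['force'],s['moment'])
im,d=robot.camera('scene'); cv2.imwrite('pics/s3.png',cv2.resize(im[170:300,240:360,::-1],None,fx=4.5,fy=4.5,interpolation=cv2.INTER_CUBIC))
E
```

```text
5.45 [ 0.62224333 -0.09143943  0.0867251 ] [ 0.40435398 -0.05562855 -0.26101268] [-0.02706858  0.00067761  0.01689995]
```

View pics/s3.png

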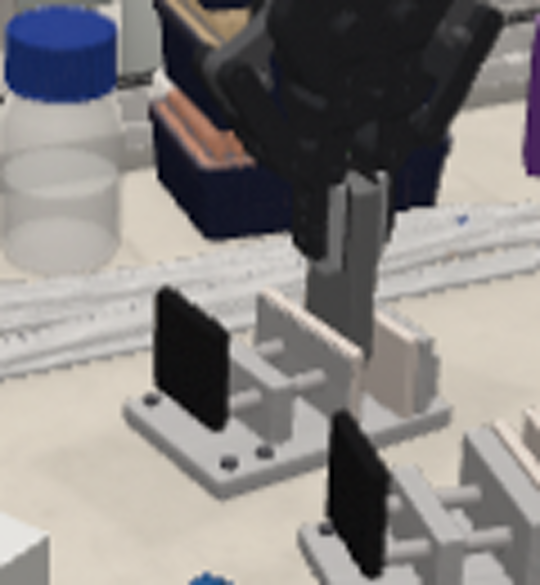

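The spacer's lower end is between the plates, around (340,340), and the force is near zero. Continuing down to contact.

Request:
{"op": "arm_command", "data": {
  "commands": [
    {"fingers":0,"dp":[0,0,-6],"spin":0},
    {"fingers":0,"dp":[0,0,-10],"spin":0},
    {"fingers":0,"dp":[0,0,-12],"spin":0},
    {"fingers":0,"dp":[0,0,-13],"spin":0},
    {"fingers":0,"dp":[0,0,-13],"spin":0},
    {"fingers":0,"dp":[0,0,-13],"spin":0}
  ]
}}

```text
time_s: 6.25
ee_pos: [0.6226, -0.0915, 0.0745]
orientation: [0.748, -0.664, 0.0, -0.0]
force: [-0.5, -0.4, -0.9]
grip_width: 0.0116
grasp_force: 41.3
```

Request:
{"op": "arm_command", "data": {
  "commands": [
    {"fingers":0,"dp":[0,0,-1],"spin":0},
    {"fingers":0,"dp":[0,0,-2],"spin":0},
    {"fingers":0,"dp":[0,0,-2],"spin":0}
  ]
}}

```text
time_s: 6.62
ee_pos: [0.6227, -0.0915, 0.0732]
orientation: [0.748, -0.664, 0.0, -0.0]
force: [-1.5, 1.6, 4.9]
grip_width: 0.0113
grasp_force: 42.1
```

Request:
{"op": "arm_command", "data": {
  "commands": [
    {"fingers":25,"dp":[0,0,0],"spin":0},
    {"fingers":45,"dp":[0,0,0],"spin":0},
    {"fingers":45,"dp":[0,0,0],"spin":0},
    {"fingers":45,"dp":[0,0,0],"spin":0},
    {"fingers":45,"dp":[0,0,10],"spin":0},
    {"fingers":45,"dp":[0,0,30],"spin":0},
    {"fingers":45,"dp":[0,0,70],"spin":0},
    {"fingers":45,"dp":[0,0,110],"spin":0},
    {"fingers":0,"dp":[-50,0,110],"spin":0},
    {"fingers":0,"dp":[-100,-5,110],"spin":0},
    {"fingers":0,"dp":[-150,-15,110],"spin":0},
    {"fingers":0,"dp":[-150,-15,110],"spin":0}
  ]
}}

```text
time_s: 8.12
ee_pos: [0.4697, -0.107, 0.1836]
orientation: [0.747, -0.664, 0.0, -0.0]
force: [0.5, 0.9, 0.4]
grip_width: -0.0
grasp_force: 0.0
```

```bash
python3 - <<'E'
from h import *
s=robot.read_state(); print(s['time_s'],s['ee_pos'],s['force'],s['grip_width'])
im,d=robot.camera('scene'); cv2.imwrite('pics/s4.png',cv2.resize(im[170:300,240:360,::-1],None,fx=4.5,fy=4.5,interpolation=cv2.INTER_CUBIC))
P=cloud('scene',d); roi=np.zeros((420,560),bool); roi[170:290,255:345]=1
a=np.radians(6.8); M=np.array([[np.cos(a),-np.sin(a)],[np.sin(a),np.cos(a)]])
L=(P[...,:2]-[.602,-.093])@M*1000; Z=P[...,2]
for lo in np.arange(.05,.1,.01):
    k=roi&(Z>lo)&(Z<lo+.01)&(abs(L[...,1])<40)&(L[...,0]>-10)&(L[...,0]<50)
    if k.sum()>5: print(round(lo,3),k.sum(),np.round(np.percentile(L[k],[3,50,97],axis=0)).tolist(), Z[k].max())
E
```

```text
8.125 [ 0.46968303 -0.10698488  0.18356303] [0.49649926 0.85615515 0.43049509] -4.0958241476164676e-05
0.05 77 [[13.0, -17.0], [15.0, -10.0], [25.0, 12.0]] 0.059937460903533024
0.06 81 [[12.0, -17.0], [14.0, -9.0], [23.0, 11.0]] 0.06980110736155565
0.07 79 [[12.0, -17.0], [14.0, -9.0], [24.0, 12.0]] 0.0799519676362887
0.08 100 [[12.0, -17.0], [15.0, -7.0], [24.0, 12.0]] 0.08992142831652694
0.09 32 [[14.0, -15.0], [18.0, -3.0], [24.0, 11.0]] 0.09182233356869768
```

View pics/s4.png

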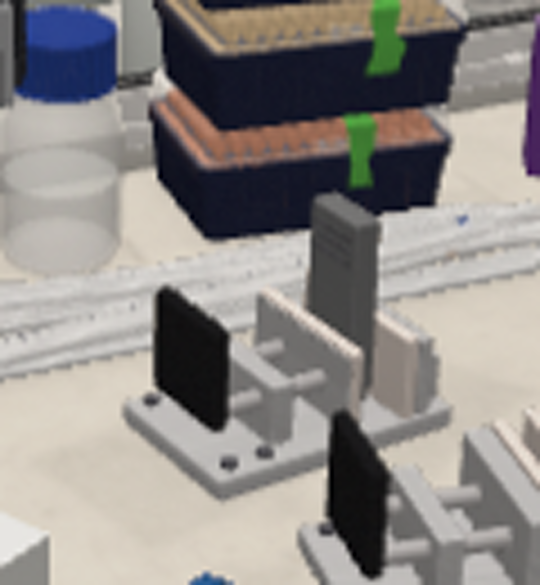

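The crop shows the spacer upright in the gap, with its top at (345,205) and top height 0.09 m, so it is fully seated. Next I turn the closed fingers sideways and descend behind the pad.

Request:
{"op": "arm_command", "data": {
  "commands": [
    {"fingers":0,"dp":[10,1,0],"spin":-0.17},
    {"fingers":0,"dp":[20,2,0],"spin":-0.34},
    {"fingers":0,"dp":[25,2,0],"spin":-0.51},
    {"fingers":0,"dp":[25,2,0],"spin":-0.68},
    {"fingers":0,"dp":[25,2,0],"spin":-0.85},
    {"fingers":0,"dp":[25,2,-10],"spin":-1.02},
    {"fingers":0,"dp":[25,2,-30],"spin":-1.19},
    {"fingers":0,"dp":[25,2,-60],"spin":-1.36},
    {"fingers":0,"dp":[25,2,-90],"spin":-1.5},
    {"fingers":0,"dp":[25,2,-120],"spin":-1.57},
    {"fingers":0,"dp":[25,2,-139],"spin":-1.57},
    {"fingers":0,"dp":[25,2,-139],"spin":-1.57}
  ]
}}

```text
time_s: 9.68
ee_pos: [0.4977, -0.1044, 0.0422]
orientation: [-0.059, 0.998, -0.0, -0.001]
force: [-0.2, 0.2, 0.0]
grip_width: -0.0001
grasp_force: 0.0
```

Request:
{"op": "arm_command", "data": {
  "commands": [
    {"fingers":0,"dp":[15,1.8,0],"spin":0},
    {"fingers":0,"dp":[30,3.6,0],"spin":0},
    {"fingers":0,"dp":[36,4.3,0],"spin":0},
    {"fingers":0,"dp":[40,4.7,0],"spin":0},
    {"fingers":0,"dp":[42,5,0],"spin":0},
    {"fingers":0,"dp":[43,5.1,0],"spin":0},
    {"fingers":0,"dp":[43,5.1,0],"spin":0}
  ]
}}

```text
time_s: 10.55
ee_pos: [0.5397, -0.0995, 0.0431]
orientation: [-0.059, 0.998, 0.0, -0.001]
force: [-3.8, -0.5, 0.9]
grip_width: 0.0001
grasp_force: 0.0
```

Request:
{"op": "arm_command", "data": {
  "commands": [
    {"fingers":0,"dp":[1,0.1,0],"spin":0},
    {"fingers":0,"dp":[2,0.2,0],"spin":0},
    {"fingers":0,"dp":[3,0.4,0],"spin":0},
    {"fingers":0,"dp":[4,0.5,0],"spin":0},
    {"fingers":0,"dp":[5,0.6,0],"spin":0},
    {"fingers":0,"dp":[5,0.6,0],"spin":0},
    {"fingers":0,"dp":[5,0.6,0],"spin":0}
  ]
}}

```text
time_s: 11.42
ee_pos: [0.5448, -0.0989, 0.0431]
orientation: [-0.059, 0.998, 0.0, -0.001]
force: [-6.0, -0.9, 2.1]
grip_width: -0.0001
grasp_force: 0.0
```

Request:
{"op": "arm_command", "data": {
  "commands": [
    {"fingers":0,"dp":[0.5,0.1,0],"spin":0},
    {"fingers":0,"dp":[1,0.1,0],"spin":0},
    {"fingers":0,"dp":[1.5,0.2,0],"spin":0},
    {"fingers":0,"dp":[1.5,0.2,0],"spin":0},
    {"fingers":0,"dp":[1.5,0.2,0],"spin":0}
  ]
}}

```text
time_s: 12.05
ee_pos: [0.545, -0.0989, 0.0428]
orientation: [-0.059, 0.998, -0.0, -0.002]
force: [-9.0, -1.0, 4.4]
grip_width: -0.0
grasp_force: 0.0
```

Request:
{"op": "arm_command", "data": {
  "commands": [
    {"fingers":0,"dp":[0.6,0.1,0],"spin":0},
    {"fingers":0,"dp":[0.6,0.1,0],"spin":0},
    {"fingers":0,"dp":[0.6,0.1,0],"spin":0},
    {"fingers":0,"dp":[0.6,0.1,0],"spin":0}
  ]
}}

```text
time_s: 12.55
ee_pos: [0.545, -0.0989, 0.0427]
orientation: [-0.059, 0.998, -0.0, -0.003]
force: [-10.9, -1.4, 5.0]
grip_width: 0.0
grasp_force: 0.0
```

```bash
python3 - <<'E'
from h import *
im,d=robot.camera('scene'); cv2.imwrite('pics/s5.png',cv2.resize(im[170:300,240:360,::-1],None,fx=4.5,fy=4.5,interpolation=cv2.INTER_CUBIC))
s=robot.read_state(); print(s['time_s'],s['ee_pos'],s['force'])
E
```

```text
12.6 [ 0.54494345 -0.09891644  0.04270692] [-10.47799909  -1.94053299   5.00199731]
```

View pics/s5.png

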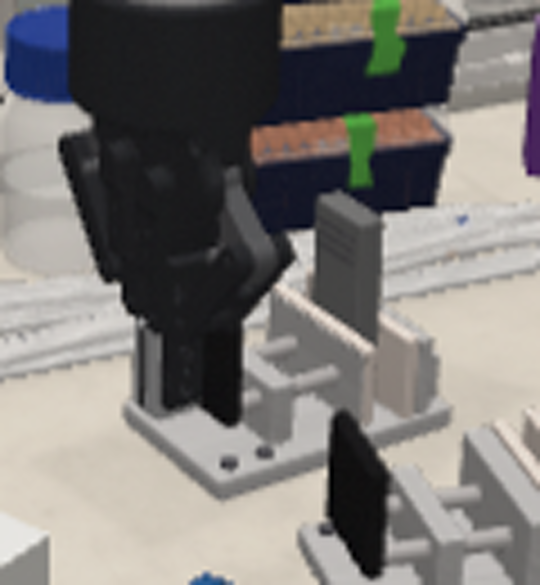

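The crop shows the pad pushed in by the closed fingers around (190,370). The front plate at (325,340) now bears on the spacer, which stands upright at (348,260) against the fixed plate. The push holds at about 10.7 N, so I'm handing in.

```bash
python3 -c "
from station import robot
print(robot.finish_job())"
```

```text
the job is handed in; nothing more can be done
None
```

The spacer stands fully down in the wide jig and is pressed flush against the fixed plate with a held push of about 10.7 N; the narrow jig and bottles were not touched, and the job was handed in at 12.6 s.

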